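Put the eyelet die away in the push-push tray

TASK

Stand the squat steel eyelet die upright in the wide tray, then press that tray fully home so that its push-push latch catches, let go and see that it stays in. Leave the narrow tray standing out as it is.

Things in the scene. Friction and masses are not known exactly. Their poses are not given: they have to be found in the camera images.
- die_mid (a point): The eyelet die: a plain squat steel cylinder, 40 mm in diameter, 38 mm tall, a dark dot on top, 0.2 to 0.4 kg, standing on the bench near a slim taller punch and a flat disc. This point is its centre, 19 mm over its foot; z is its axis, up.
- wide_front (a point): Centre of the outer face of the wide tray's plywood front (161 x 48 x 8 mm), 32 mm above the bench; moves with the tray. x: the way to press, into the green cabinet (165 wide, 62 tall, fixed); z up. With the tray out its bay, open from above, spans x = 8 to 98 mm (middle 53), 143 mm wide in y; floor 20 mm below this point, side walls 26 mm high. Cabinet roof from x = 98.
- wide_tray (a joint): How far the wide tray is pressed in, m. 0: sprung out; 0.088: inner stop. Press at the middle of the front past 0.085, best to the stop, and let go: it springs back to about 0.079 and stays latched, front 11 mm off the cabinet. Too short a press, or a second one, lets it spring right out; let it come fully out before a new try. Spring 1.4 N (out) to 3.2 N (in), plus 10 N per m/s.
- narrow_tray (a joint): How far the tray of the other, narrower green cabinet (100 mm wide, otherwise alike, beside the wide one on either side) is pressed in, m; 0: standing out. To be left alone.
Mind the look-alikes: they are no part of the job. Of the things shaped like the part that bears die_mid, the bare steel one is meant.

How it is judged:
On the way:
1. the die stands in the wide tray, let go, while the tray still stands out (x of die_mid in the frame of wide_front between 0.015 and 0.165 m and y of die_mid in the frame of wide_front between -0.07 and 0.07 m and z of die_mid in the frame of wide_front below 0.012 m and angle between die_mid's own z axis and vertical below 0.25 rad and value of joint wide_tray below 0.03 m and contact force between the fingers and die below 0.2 N), for 0.2 s.
At the end, for the whole second after the job is handed in: The wide tray stays latched by itself (its joint above 0.074), with the die inside, standing upright on the tray's floor (within 14 degrees); the narrow tray still stands out (its joint below 0.02) (x of die_mid in the frame of wide_front between 0.015 and 0.165 m and y of die_mid in the frame of wide_front between -0.07 and 0.07 m and z of die_mid in the frame of wide_front below 0.012 m and angle between die_mid's own z axis and vertical below 0.25 rad and value of joint wide_tray above 0.074 m and value of joint narrow_tray below 0.02 m); the robot touches nothing.
It fails at once if the narrow tray is pressed in by more than 30 mm (value of joint narrow_tray above 0.03 m).
It also fails if it takes over 54 s, if anything falls off the work surface, if the arm or the gripper's body presses on something with over 40 N, if the wrist force passes 120 N, or if a joint passes its speed limit or range.

ROBOT

A 7-joint arm with a two-finger parallel gripper is mounted at the origin on the work surface. World frame = base frame: x ahead of the robot, y to its left, z up, the work surface at z = 0. Lengths are in m, angles in rad, forces in N, time in s.
With the tool pointing down it reaches from about 0.4 to 0.85 m from the base axis. Payload 10.4 kg.
Tool frame: the origin (TCP) lies at the very end of the fingers, on their centre line; the grasp point (between the pads) lies 19 mm behind it (manip.tcp_to_grasp is the z of the grasp point in the tool frame, in m); z points along the fingers, x is the direction in which the jaws open and shut, and the axes are right-handed (so a half turn about z gives the same grasp; the last joint's range is limited). The gripper opens to 85 mm and grips with 20 to 120 N. Pads are 22 mm wide; open, the fingers measure 114 mm over their backs; the gripper's body (76 mm by 85 mm) begins 54 mm behind the grasp point. The pads swing forward as they close: fully open they stand 13 mm farther back than shut.
Start: joints at [1.231, 0.332, -0.065, 1.46, 0.022, 1.35, -0.088], TCP at [0.195, -0.594, 0.231] pointing down, gripper open.
Joint ranges: [-2.6, 2.6], [-0.5, 2.12], [-1.47, 1.34], [0.16, 2.42], [-1.27, 4.41], [0.06, 2.06], [-2.6, 2.6]. Speed limits (rad/s): [2.22, 2.22, 2.79, 2.79, 3.14, 3.14, 3.14].

INTERFACE

Orientations are given as a unit quaternion [x, y, z, w].
In Python, from workcell import manip gives the robot as it stands.
- The arm moves only by the tool servo_tool, never from a script. Its argument "moves" is a list of rows, each an object with "travel": the shift along the tool's x, y, z in mm, a list of three; "dr": the turn, a rotation vector about the tool's x, y, z in degrees, a list of three. A call has 1 to 12 rows; each row shifts and turns the commanded pose from where the row before left it, along the tool's axes as they then stand; what a row does not reach is not made up. A row lasts 1/8 s, in which the tool goes at most 62.5 mm and 10.7 degrees, less where a joint would pass 70% of its speed; a pose out of reach is approached as far as the arm can. A call is refused whole if a number of a shift passes 62.5 or a number of a turn 10.7, either way. A call with a gripper value outside its range is refused whole. "claw" is the closure, from 0 (fully open) to 1 (shut), set as the call begins (left out, the last holds). The fingers move at their own pace and stop on an object; "squeeze" is the grip in N (left out, the last holds). Time passes only in rows, so rows that do not move let the fingers close. It gives the time, the measured TCP pose, the force and the opening at its end, in the units of the state.
- manip.get_obs(): the state, without advancing time (a new reading comes with each control period).
- manip.camera(name): name is "side" or "top" or "wrist"; returns the picture (420x560x3 uint8, blue, green, red); there is no depth.
- manip.calibration(name): a dict with "intrinsics" (3x3 intrinsics, pixels), "view" (4x4, takes a point from world to camera coordinates). Camera axes: x right, y down, z forward; pixel columns grow to the right and rows downward; lengths in m; the calibration is good to about 2 mm. The wrist camera is an equidistant fisheye: a pixel r from the principal point sees the ray r / f radians off the axis. A picture is of the moment at which its call begins: read the wrist's pose just before it. calibration takes no time and is no camera call; for the wrist camera it gives the pose at the moment of the call.
- manip.hand_in(): hands the job in, once; it reports no verdict.
The state is a dict: "clock": time; "joint_pos": joint angles; "joint_velocities": joint speeds; "tau": joint torques, N m; "position": TCP position; "ee_rot": TCP orientation; "ft_force": force on the tool from outside, world axes, zero at the start; "torque": the same for the moment, N m; "grip_width": opening from 0.0 (shut) to 1.0 (fully open).
Only numpy, scipy, OpenCV 4.12 (cv2) and the standard library are available. Lean on these libraries where they do the work, as an engineer would, in place of code of your own. Each camera call takes 0.05 s, during which the arm holds its last target. There are 200 camera calls.

## Working session

There is one attempt and no reset: what is moved stays moved. The work goes in short steps, Python scripts to look and compute and a tool call to move; the robot and the scene stay as the last step left them, time stands still between calls to the robot, and variables do not carry over. Pictures are saved under pics/ and viewed, on a budget of 10 in all, crops included, one or two more only if the job needs it, and the job is handed in when it is done.

Besides the shell and the picture viewer there is one more tool, called by a JSON object that holds its "name" and its "arguments". servo_tool: Moves the arm, as the interface text tells. Its arguments: {"type":"object","properties":{"moves":{"type":"array","items":{"type":"object","properties":{"travel":{"type":"array","items":{"type":"number"}},"dr":{"type":"array","items":{"type":"number"}}}}},"claw":{"type":"number"},"squeeze":{"type":"number"}},"required":["moves"]}

```bash
mkdir -p pics; cat > h.py <<'E'
import numpy as np, cv2
from scipy.spatial.transform import Rotation as R
from workcell import manip
def ray(name,px,cal=None):
    c=cal or manip.calibration(name); K=np.array(c["intrinsics"]);V=np.array(c["view"])
    u=(px[0]-K[0,2])/K[0,0]; v=(px[1]-K[1,2])/K[1,1]
    if name=="wrist":
        t=np.hypot(u,v); s=np.sin(t)/t if t>1e-9 else 1; d=np.array([u*s,v*s,np.cos(t)])
    else: d=np.array([u,v,1.])
    return -V[:3,:3].T@V[:3,3], V[:3,:3].T@d
def at_z(name,px,z,cal=None):
    o,d=ray(name,px,cal); return o+d*(z-o[2])/d[2]
def proj(name,p):
    c=manip.calibration(name); q=np.array(c["view"])@np.r_[p,1]; q=np.array(c["intrinsics"])@q[:3]; return q[:2]/q[2]
E
python3 - <<'E'
from h import *
o=manip.get_obs(); print(o["clock"],o["position"],o["ee_rot"],o["grip_width"]); print(R.from_quat(o["ee_rot"]).as_matrix().round(3), manip.tcp_to_grasp)
for n in ("side","top"):
    cv2.imwrite(f"pics/{n}0.png",manip.camera(n)); c=manip.calibration(n); print(n,np.round(c["intrinsics"],1).tolist(),np.round(c["view"],3).tolist())
E
```

```text
0.0 [ 0.19458961 -0.59354032  0.23050954] [ 8.09804931e-01 -5.86698778e-01 -5.90458483e-04 -4.10125786e-04] 1.0017700033598245
[[ 0.312 -0.95  -0.   ]
 [-0.95  -0.312  0.001]
 [-0.001  0.    -1.   ]] -0.0187
side [[407.4, 0.0, 283.6], [0.0, 407.4, 213.1], [0.0, 0.0, 1.0]] [[0.993, -0.116, 0.01, -0.594], [-0.081, -0.746, -0.661, 0.061], [0.084, 0.656, -0.75, 1.015], [0.0, 0.0, 0.0, 1.0]]
top [[507.8, 0.0, 276.6], [0.0, 507.8, 208.5], [0.0, 0.0, 1.0]] [[0.01, -1.0, 0.002, -0.082], [-0.974, -0.01, -0.227, 0.591], [0.227, 0.0, -0.974, 0.936], [0.0, 0.0, 0.0, 1.0]]
```

View pics/top0.png

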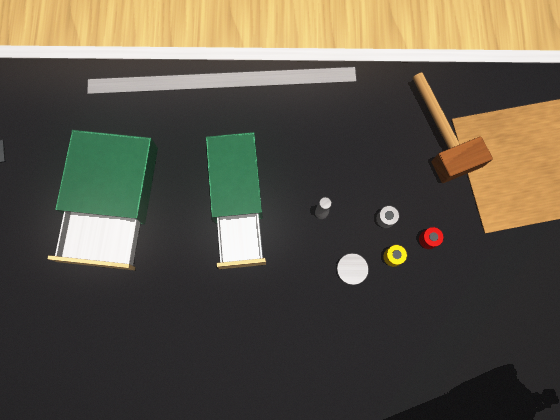

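View pics/side0.png

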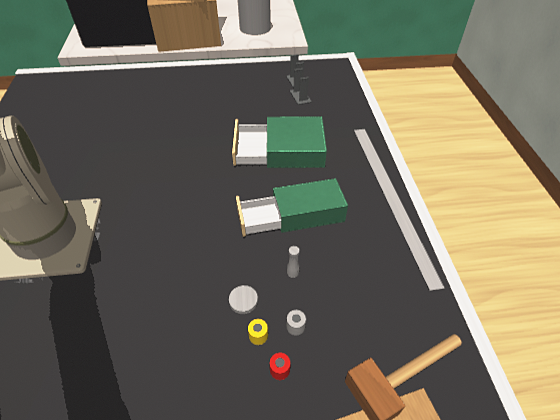

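The top view shows these candidates:
- bare steel cylinder at (389,216)
- yellow cylinder at (397,255)
- red cylinder at (433,237)
- slim punch at (323,205)
- flat disc at (353,268)

The bare steel one is my choice. The wide tray is the left cabinet, with its front from (49,259) to (134,268). I'll check both in one close crop.

```bash
python3 - <<'E'
from h import *
im=cv2.imread("pics/top0.png")
a=cv2.resize(im[195:285,35:155],None,fx=6.6,fy=6.6,interpolation=cv2.INTER_CUBIC)[:300*2]
b=cv2.resize(im[190:250,360:420],None,fx=4,fy=4,interpolation=cv2.INTER_CUBIC)
a[:b.shape[0],-b.shape[1]:]=b
cv2.imwrite("pics/crop.png",a)
hsv=cv2.cvtColor(im,cv2.COLOR_BGR2HSV)
m=((hsv[...,0]>10)&(hsv[...,0]<30)&(hsv[...,1]>70)&(hsv[...,2]>70)).astype(np.uint8)
n,l,s,c=cv2.connectedComponentsWithStats(m)
for i in range(1,n):
    if s[i,4]>50 and 230<c[i][1]<290 and s[i,0]<300: 
        pts=np.argwhere(l==i)[:,::-1]; print(s[i],cv2.minAreaRect(pts.astype(np.float32)))
for p in [(49,259),(134,268)]: print("front top",at_z("top",p,.056).round(4))
print("die",at_z("top",(389.5,215.5),.038).round(4), "punch",at_z("top",(325,203),.07).round(4),"yel",at_z("top",(397,255),.038).round(4))
ps=at_z("side",(296,316),.038); print("die side",ps.round(4))
print("wide front L,R side", at_z("side",(236,121),.056).round(4))
E
```

```text
[ 47 255  88  15 486] ((90.61924743652344, 262.45648193359375), (87.68634796142578, 6.046355724334717), 6.519801616668701)
[216 258  50  11 321] ((240.7198486328125, 263.36328125), (7.108842849731445, 49.34510040283203), 84.68545532226562)
front top [0.4885 0.3679 0.056 ]
front top [0.4726 0.2006 0.056 ]
die [ 0.5862 -0.3055  0.038 ] punch [ 0.6032 -0.1716  0.07  ] yel [ 0.5056 -0.3172  0.038 ]
die side [ 0.5881 -0.2998  0.038 ]
wide front L,R side [0.492  0.3571 0.056 ]
```

View pics/crop.png

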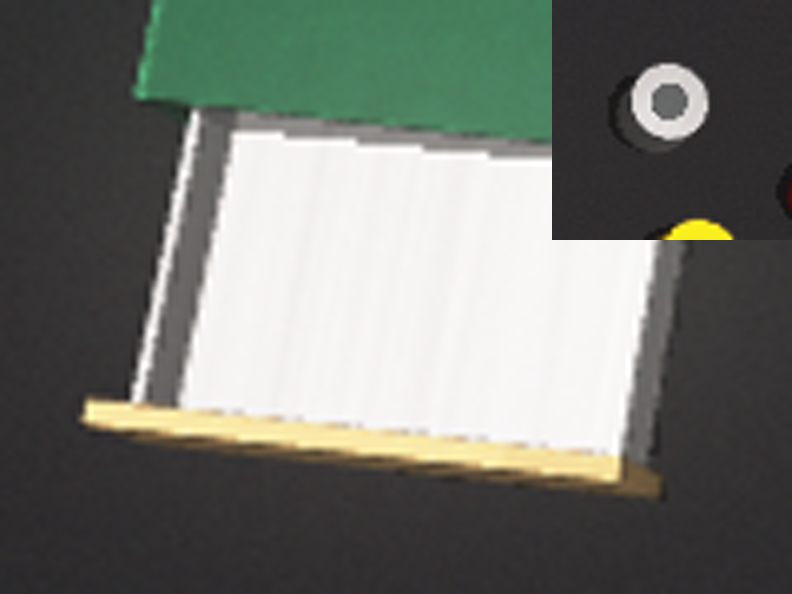

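Crop: bare steel cylinder, dark dot at about (389.5,215.3). The front's outer top edge runs from (47.4,259) to about (135,270), and its right end is in shadow.

```bash
python3 - <<'E'
from h import *
A=at_z("top",(47.4,259.1),.056);B=at_z("top",(134.5,269),.056)
print(A,B,np.linalg.norm(A-B))
d=(A-B)/np.linalg.norm(A-B); x=np.array([d[1],-d[0],0]); print("x",x,"yaw deg",np.degrees(np.arctan2(x[1],x[0])))
C=(A+B)/2; print("C",C,"bay mid",C+.053*x)
# cabinet roof front edge, expected at x=98mm z=.062
for p in [(56.5,210),(138,219)]:
    q=at_z("top",p,.062)-C; print(q@x,q@d)
for p in [(72,131),(150,138)]:
    q=at_z("top",p,.062)-C; print(q@x,q@d)
E
```

```text
[0.48829435 0.37097169 0.056     ] [0.47063939 0.19947544 0.056     ] 0.17240261738587911
x [ 0.99474275 -0.1024054   0.        ] yaw deg -5.877701154447746
C [0.47946687 0.28522357 0.056     ] bay mid [0.53218824 0.27979608 0.056     ]
0.0976610779798089 0.08636880049697097
0.09780739563940333 -0.07752741954681759
0.2653705349071171 0.08962915572127277
0.2683620035980172 -0.0725479800880897
```

{"name": "servo_tool", "arguments": {"moves": [{"travel": [-10,-30,0]},{"travel": [-16,-48,0]},{"travel": [-16,-48,0]},{"travel": [-16,-48,0]},{"travel": [-16,-48,0]},{"travel": [-16,-48,0]},{"travel": [-16,-48,0]},{"travel": [-16,-48,20]},{"travel": [-16,-48,30]},{"travel": [-14,-49,30]},{"travel": [0,0,30]},{"travel": [0,0,0]}], "claw": 0, "squeeze": 40}}

```text
$.moves[0]: bad value
```

```bash
python3 - <<'E'
from h import *
c=manip.calibration("wrist"); im=manip.camera("wrist"); cv2.imwrite("pics/w1.png",im)
V=np.array(c["view"]);K=np.array(c["intrinsics"]);print(K.round(1).tolist(), V.round(3).tolist())
def wp(p):
    q=V@np.r_[p,1]; r=np.hypot(q[0],q[1]); t=np.arctan2(r,q[2]); return K[:2,2]+K[0,0]*t*q[:2]/r
print("exp die top",wp([.587,-.304,.038])); import json; json.dump({"intrinsics":K.tolist(),"view":V.tolist()},open("w1.json","w"))
o=manip.get_obs(); print(o["position"],o["clock"],R.from_quat(o["ee_rot"]).as_matrix().round(3).tolist())
E
```

```text
[[325.2, 0.0, 280.7], [0.0, 325.2, 212.3], [0.0, 0.0, 1.0]] [[0.312, -0.95, -0.001, -0.624], [-0.907, -0.298, 0.296, -0.039], [-0.282, -0.092, -0.955, 0.38], [0.0, 0.0, 0.0, 1.0]]
exp die top [ 162.64964547 -151.36571043]
[ 0.19460207 -0.59362997  0.23070888] 0.15 [[0.312, -0.95, -0.0], [-0.95, -0.312, 0.001], [-0.001, 0.0, -1.0]]
```

View pics/w1.png

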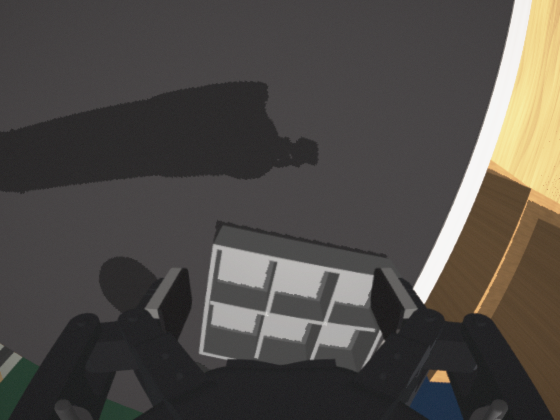

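The move was refused because each row needs "dr". The picture therefore still shows the start pose, with only a compartment box under the gripper.

{"name": "servo_tool", "arguments": {"moves": [{"travel": [-10,-30,0],"dr": [0,0,0]},{"travel": [-16,-48,0],"dr": [0,0,0]},{"travel": [-16,-48,0],"dr": [0,0,0]},{"travel": [-16,-48,0],"dr": [0,0,0]},{"travel": [-16,-48,0],"dr": [0,0,0]},{"travel": [-16,-48,0],"dr": [0,0,0]},{"travel": [-16,-48,0],"dr": [0,0,0]},{"travel": [-16,-48,20],"dr": [0,0,0]},{"travel": [-16,-48,30],"dr": [0,0,0]},{"travel": [-14,-49,30],"dr": [0,0,0]},{"travel": [0,0,30],"dr": [0,0,0]},{"travel": [0,0,0],"dr": [0,0,0]}], "claw": 0, "squeeze": 40}}

```text
clock: 1.65
position: [0.5858, -0.3044, 0.1184]
ee_rot: [0.81, -0.586, -0.003, 0.001]
ft_force: [-0.7, -0.3, 0.7]
grip_width: 1.001
```

```bash
cat >> h.py <<'E'
def wp(p,c):
    V=np.array(c["view"]);K=np.array(c["intrinsics"])
    q=V@np.r_[p,1]; r=np.hypot(q[0],q[1]); t=np.arctan2(r,q[2]); return K[:2,2]+K[0,0]*t*q[:2]/r
E
python3 - <<'E'
from h import *
c=manip.calibration("wrist"); im=manip.camera("wrist"); cv2.imwrite("pics/w2.png",im)
for e in [(0,0),(.01,0),(0,.01)]: print("die top at",e,wp([.587+e[0],-.304+e[1],.038],c).round(1))
o=manip.get_obs(); print(o["position"],o["joint_pos"])
E
```

```text
die top at (0, 0) [281.2 219. ]
die top at (0.01, 0) [285.6 206.4]
die top at (0, 0.01) [268.  214.9]
[ 0.58649292 -0.30553787  0.12070729] [ 0.62669878  0.50517901 -0.29416234  1.47218484  0.15209204  1.18877072
 -0.94437738]
```

View pics/w2.png

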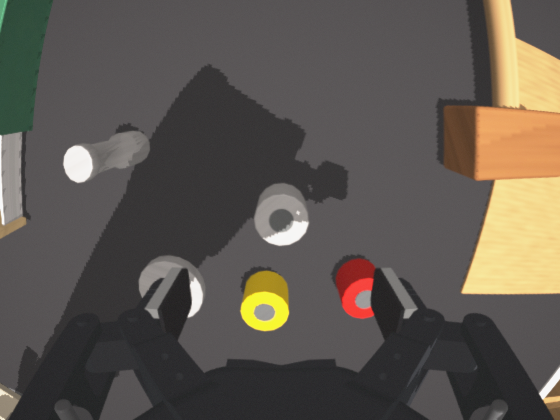

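Die dot at about (282,219), which matches the prediction (281,219). Descending to grip.

{"name": "servo_tool", "arguments": {"moves": [{"travel": [-1,0,30],"dr": [0,0,0]},{"travel": [0,-1,40],"dr": [0,0,0]},{"travel": [0,0,25],"dr": [0,0,0]},{"travel": [0,0,13],"dr": [0,0,0]},{"travel": [0,0,5],"dr": [0,0,0]},{"travel": [0,0,0],"dr": [0,0,0]}]}}

```text
clock: 2.45
position: [0.5885, -0.3045, 0.0094]
ee_rot: [0.81, -0.587, 0.001, -0.0]
ft_force: [-0.3, 0.8, 0.1]
grip_width: 1.003
```

{"name": "servo_tool", "arguments": {"moves": [{"travel": [0,0,0],"dr": [0,0,0]},{"travel": [0,0,0],"dr": [0,0,0]},{"travel": [0,0,0],"dr": [0,0,0]},{"travel": [0,0,0],"dr": [0,0,0]},{"travel": [0,0,0],"dr": [0,0,0]},{"travel": [0,0,0],"dr": [0,0,0]}], "claw": 1, "squeeze": 50}}

```text
clock: 3.2
position: [0.5884, -0.3041, 0.0091]
ee_rot: [0.81, -0.587, 0.0, -0.0]
ft_force: [-1.5, 1.0, 5.2]
grip_width: 0.446
```

{"name": "servo_tool", "arguments": {"moves": [{"travel": [0,0,-15],"dr": [0,0,0]},{"travel": [0,0,-35],"dr": [0,0,0]},{"travel": [0,0,-40],"dr": [0,0,0]},{"travel": [-15,-3,-35],"dr": [0,0,0]},{"travel": [-35,-8,-10],"dr": [0,0,0]},{"travel": [-50,-11,0],"dr": [0,0,0]},{"travel": [-50,-11,0],"dr": [0,0,0]},{"travel": [-50,-11,0],"dr": [0,0,0]},{"travel": [-50,-11,0],"dr": [0,0,0]},{"travel": [-50,-12,0],"dr": [0,0,0]},{"travel": [-50,-12,0],"dr": [0,0,0]},{"travel": [-50,-12,0],"dr": [0,0,0]}]}}

```text
clock: 4.7
position: [0.5494, 0.1059, 0.1439]
ee_rot: [0.81, -0.587, 0.0, 0.0]
ft_force: [0.8, 0.1, -2.7]
grip_width: 0.456
```

{"name": "servo_tool", "arguments": {"moves": [{"travel": [-50,-12,0],"dr": [0,0,0]},{"travel": [-50,-12,0],"dr": [0,0,0]},{"travel": [-40,-9,0],"dr": [0,0,0]},{"travel": [-25,-5,0],"dr": [0,0,0]},{"travel": [-13,-2,0],"dr": [0,0,0]},{"travel": [0,0,0],"dr": [0,0,8]},{"travel": [0,0,0],"dr": [0,0,8]},{"travel": [0,0,0],"dr": [0,0,7.5]},{"travel": [0,0,0],"dr": [0,0,0]},{"travel": [0,0,0],"dr": [0,0,0]}]}}

```text
clock: 5.95
position: [0.5325, 0.2855, 0.1434]
ee_rot: [-0.674, 0.739, -0.0, -0.0]
ft_force: [-0.9, -0.3, -3.4]
grip_width: 0.449
```

```bash
python3 - <<'E'
from h import *
o=manip.get_obs(); M=R.from_quat(o["ee_rot"]).as_matrix(); print(o["clock"],o["position"],o["grip_width"],o["ft_force"],M.round(3).tolist())
p=np.array([.533,.286,.145])-o["position"]; print("to bay mid, tool mm",(M.T@p*1000).round(1))
c=manip.calibration("wrist"); cv2.imwrite("pics/w3.png",manip.camera("wrist")); cv2.imwrite("pics/top3.png",manip.camera("top"))
yaw=np.radians(-5.3); x=np.array([np.cos(yaw),np.sin(yaw),0]); y=np.array([-x[1],x[0],0]); C=np.array([.480,.291,0])
for n,a,b,z in [("frontL",0,.0805,.056),("frontR",0,-.0805,.056),("roofL",.098,.0825,.062),("roofR",.098,-.0825,.062)]: print(n,wp(C+a*x+b*y+[0,0,z],c).round(1))
E
```

```text
5.95 [0.53254384 0.28553061 0.14341084] 0.44868657054488975 [-0.85260819 -0.30306907 -3.3554551 ] [[-0.091, -0.996, 0.0], [-0.996, 0.091, -0.0], [0.0, -0.0, -1.0]]
to bay mid, tool mm [-0.5 -0.4 -1.6]
frontL [183. 278.]
frontR [377.  278.4]
roofL [166.  160.7]
roofR [394.3 161.1]
```

View pics/w3.png

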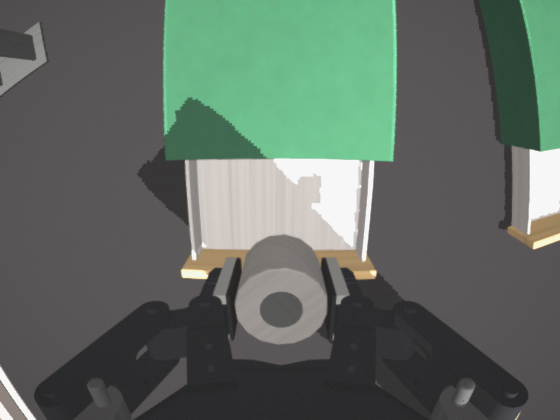

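Front corners at (183,277) and (376,277) and roof edge at row 160 match the prediction to about 1 px. The die hangs upright between the pads, so I'm lowering it.

{"name": "servo_tool", "arguments": {"moves": [{"travel": [0,0,20],"dr": [0,0,0]},{"travel": [0,0,35],"dr": [0,0,0]},{"travel": [0,0,30],"dr": [0,0,0]},{"travel": [0,0,20],"dr": [0,0,0]},{"travel": [0,0,10],"dr": [0,0,0]},{"travel": [0,0,3],"dr": [0,0,0]},{"travel": [0,0,2],"dr": [0,0,0]},{"travel": [0,0,1],"dr": [0,0,0]},{"travel": [0,0,0],"dr": [0,0,0]},{"travel": [0,0,0],"dr": [0,0,0]}]}}

```text
clock: 7.3
position: [0.5326, 0.2861, 0.0226]
ee_rot: [-0.673, 0.739, -0.0, 0.0]
ft_force: [0.4, 0.1, -3.2]
grip_width: 0.452
```

{"name": "servo_tool", "arguments": {"moves": [{"travel": [0,0,0.5],"dr": [0,0,0]},{"travel": [0,0,0.5],"dr": [0,0,0]},{"travel": [0,0,0],"dr": [0,0,0]},{"travel": [0,0,0],"dr": [0,0,0]}]}}

```text
clock: 7.8
position: [0.5324, 0.2861, 0.0213]
ee_rot: [-0.673, 0.739, -0.0, 0.0]
ft_force: [0.8, -0.0, -2.9]
grip_width: 0.453
```

{"name": "servo_tool", "arguments": {"moves": [{"travel": [0,0,0],"dr": [0,0,0]},{"travel": [0,0,0],"dr": [0,0,0]},{"travel": [0,0,0],"dr": [0,0,0]},{"travel": [0,0,0],"dr": [0,0,0]},{"travel": [0,0,0],"dr": [0,0,0]}], "claw": 0.2}}

```text
clock: 8.43
position: [0.5324, 0.2861, 0.0213]
ee_rot: [-0.673, 0.739, -0.0, 0.0]
ft_force: [0.4, -0.2, -0.2]
grip_width: 0.799
```

{"name": "servo_tool", "arguments": {"moves": [{"travel": [0,0,-10],"dr": [0,0,0]},{"travel": [0,0,-25],"dr": [0,0,0]},{"travel": [0,0,-35],"dr": [0,0,0]},{"travel": [0,0,-35],"dr": [0,0,0]},{"travel": [0,15,-20],"dr": [0,0,0]},{"travel": [0,30,0],"dr": [0,0,0]},{"travel": [0,30,0],"dr": [0,0,0]},{"travel": [0,20,0],"dr": [0,0,0]},{"travel": [0,9,0],"dr": [0,0,0]},{"travel": [0,0,0],"dr": [0,0,0]}]}}

```text
clock: 9.68
position: [0.429, 0.2959, 0.1468]
ee_rot: [-0.673, 0.739, -0.0, 0.0]
ft_force: [-0.4, -0.2, -0.0]
grip_width: 0.798
```

{"name": "servo_tool", "arguments": {"moves": [{"travel": [0,0,0],"dr": [0,0,0]},{"travel": [0,0,0],"dr": [0,0,0]},{"travel": [0,0,0],"dr": [0,0,0]},{"travel": [0,0,0],"dr": [0,0,0]},{"travel": [0,0,0],"dr": [0,0,0]}], "claw": 1}}

```text
clock: 10.3
position: [0.4289, 0.2958, 0.1463]
ee_rot: [-0.673, 0.739, -0.0, -0.0]
ft_force: [-0.8, -0.3, -0.6]
grip_width: 0.001
```

```bash
python3 - <<'E'
from h import *
c=manip.calibration("wrist"); cv2.imwrite("pics/w4.png",manip.camera("wrist"))
o=manip.get_obs(); M=R.from_quat(o["ee_rot"]).as_matrix(); print(o["clock"],o["position"],o["grip_width"],o["ft_force"])
C=np.array([.480,.291,.056]); print("front mid px",wp(C,c),"tool mm to front mid",M.T@(C-o["position"])*1000)
print("die top exp",wp([.5325,.286,.050],c))
yaw=np.radians(-5.3); x=np.array([np.cos(yaw),np.sin(yaw),0]); y=np.array([-x[1],x[0],0])
print(wp(C+.0805*y,c),wp(C-.0805*y,c))
E
```

```text
10.35 [0.42889489 0.29574626 0.14627209] 0.0012722390552813419 [-0.10251233  0.13895483 -0.12132741]
front mid px [280.87415453 148.51659174] tool mm to front mid [-4.62267044e-02 -5.13202244e+01  9.02748100e+01]
die top exp [281.03141265  76.24460472]
[172.61492011 150.89723824] [389.09473004 150.84563759]
```

View pics/w4.png

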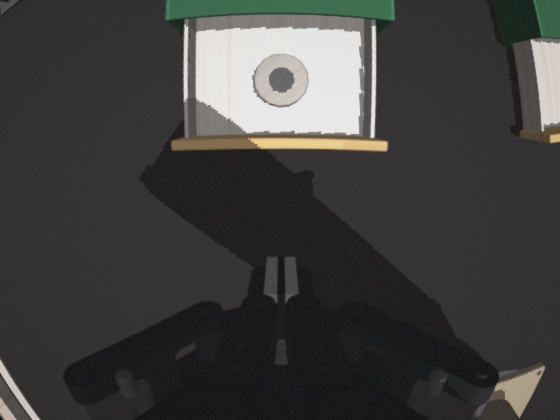

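Die upright at (281,79) in the bay; front centred as predicted. Now lowering the closed fingers before the front.

{"name": "servo_tool", "arguments": {"moves": [{"travel": [0,0,25],"dr": [0,0,0]},{"travel": [0,0,40],"dr": [0,0,0]},{"travel": [0,0,35],"dr": [0,0,0]},{"travel": [0,0,18],"dr": [0,0,0]},{"travel": [0,0,6],"dr": [0,0,0]},{"travel": [0,-10,0],"dr": [0,0,0]},{"travel": [0,-12,0],"dr": [0,0,0]},{"travel": [0,-8,0],"dr": [0,0,0]},{"travel": [0,-4,0],"dr": [0,0,0]},{"travel": [0,0,0],"dr": [0,0,0]}]}}

```text
clock: 11.6
position: [0.4629, 0.2925, 0.0223]
ee_rot: [-0.673, 0.739, -0.0, 0.0]
ft_force: [-0.4, 0.4, 0.2]
grip_width: 0.001
```

{"name": "servo_tool", "arguments": {"moves": [{"travel": [0,-4,0],"dr": [0,0,0]},{"travel": [0,-6,0],"dr": [0,0,0]},{"travel": [0,-7,0],"dr": [0,0,0]},{"travel": [0,-8,0],"dr": [0,0,0]},{"travel": [0,-8,0],"dr": [0,0,0]},{"travel": [0,-8,0],"dr": [0,0,0]},{"travel": [0,-8,0],"dr": [0,0,0]},{"travel": [0,-8,0],"dr": [0,0,0]},{"travel": [0,-8,0],"dr": [0,0,0]},{"travel": [0,-8,0],"dr": [0,0,0]},{"travel": [0,-5,0],"dr": [0,0,0]},{"travel": [0,0,0],"dr": [0,0,0]}]}}

```text
clock: 13.1
position: [0.5406, 0.2852, 0.0221]
ee_rot: [-0.673, 0.739, -0.0, -0.0]
ft_force: [-2.7, -0.5, 1.4]
grip_width: 0.001
```

{"name": "servo_tool", "arguments": {"moves": [{"travel": [0,-4,0],"dr": [0,0,0]},{"travel": [0,-4,0],"dr": [0,0,0]},{"travel": [0,-4,0],"dr": [0,0,0]},{"travel": [0,-2,0],"dr": [0,0,0]},{"travel": [0,-1,0],"dr": [0,0,0]}]}}

```text
clock: 13.72
position: [0.5553, 0.2838, 0.0221]
ee_rot: [-0.673, 0.739, -0.0, -0.0]
ft_force: [-3.0, -1.5, -0.9]
grip_width: 0.004
```

{"name": "servo_tool", "arguments": {"moves": [{"travel": [0,-1,0],"dr": [0,0,0]},{"travel": [0,-1,0],"dr": [0,0,0]},{"travel": [0,-1,0],"dr": [0,0,0]}]}}

```text
clock: 14.1
position: [0.5566, 0.2837, 0.0221]
ee_rot: [-0.674, 0.739, 0.001, -0.001]
ft_force: [-13.2, -2.1, 5.1]
grip_width: 0.001
```

The force rose to 13 N, so the tray is at the stop. Letting go: back off along the press line, then up.

{"name": "servo_tool", "arguments": {"moves": [{"travel": [0,4,0],"dr": [0,0,0]},{"travel": [0,8,0],"dr": [0,0,0]},{"travel": [0,12,0],"dr": [0,0,0]},{"travel": [0,20,0],"dr": [0,0,0]},{"travel": [0,30,0],"dr": [0,0,0]},{"travel": [0,30,0],"dr": [0,0,0]},{"travel": [0,20,-20],"dr": [0,0,0]},{"travel": [0,0,-40],"dr": [0,0,0]},{"travel": [0,0,-40],"dr": [0,0,0]},{"travel": [0,0,-20],"dr": [0,0,0]},{"travel": [0,0,0],"dr": [0,0,0]}]}}

```text
clock: 15.48
position: [0.4355, 0.2959, 0.144]
ee_rot: [-0.673, 0.739, -0.001, 0.002]
ft_force: [0.2, -0.7, -1.0]
grip_width: 0.001
```

```bash
python3 - <<'E'
from h import *
o=manip.get_obs(); print(o["clock"],o["position"],o["ft_force"])
im=manip.camera("top"); s=manip.camera("side")
a=cv2.resize(im[110:290,20:300],None,fx=2,fy=2); b=cv2.resize(s[90:250,200:380],(405,360))
a=cv2.resize(a,(395,254)); o=np.zeros((360,800,3),np.uint8); o[:254,:395]=a; o[:,395:]=b
cv2.imwrite("pics/end.png",o)
E
```

```text
15.475 [0.43554084 0.29590741 0.14402203] [ 0.22297777 -0.74730481 -1.02746085]
```

View pics/end.png

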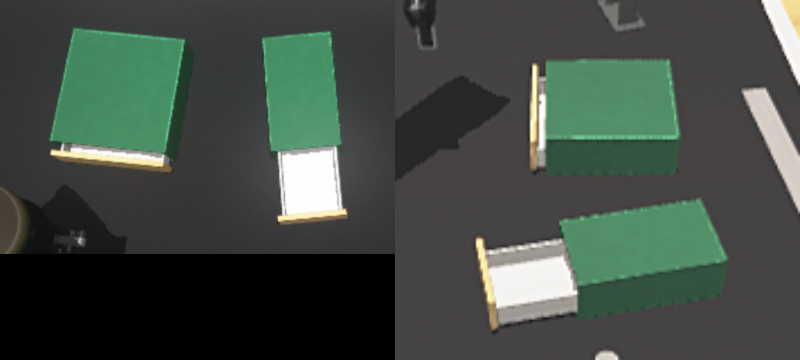

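Both views show the wide tray held in with a small gap to its cabinet (top picture, front at about (110,160)). The narrow tray still stands fully out, with its front at (312,217). Nothing touches the robot.

```bash
python3 -c "
from workcell import manip
print(manip.hand_in())"
```

```text
the job is handed in; nothing more can be done
None
```

I stood the bare steel die upright in the wide tray, pressed that tray to its stop so it latched, and handed the job in at about 15.5 s of the 54 s allowed. The hand-in gives no verdict.

- **Die placing:** Before the press, the wrist picture showed the die upright and centred in the bay with the gripper clear of it. After the press it is hidden under the cabinet roof, so I did not see it standing there. I pressed slowly, at about 65 mm/s or less.
- **Wide tray:** The press force rose to 13 N at the expected stop. After I let go, the tray stayed in with a small gap to the cabinet. I judged that gap by eye in the last pictures and did not measure it.
- **Narrow tray:** It was never touched and still stands out. The arm ended clear of everything.

One move call was refused for a missing field. No check failed or disagreed.

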